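# Turn the face-down tile over in its turning tray

### The arm

A 6-joint arm with a two-finger parallel gripper is mounted at the origin on the work surface. World frame = base frame: x ahead of the robot, y to its left, z up, the work surface at z = 0. Lengths are in m, angles in rad, forces in N, time in s.
With the tool pointing down it reaches from about 0.35 to 0.875 m from the base axis. Payload 4.2 kg.
Tool frame: the origin (TCP) lies at the very end of the fingers, on their centre line; the grasp point (between the pads) lies ctrl.hold_point_z behind it (ctrl.hold_point_z is the distance from the TCP to the grasp point, in m); z points along the fingers, y is the line along which they close (so a half turn about z gives the same grasp; the last joint's range is limited). The gripper opens to 87 mm and grips with 3 to 60 N. Pads are 19 mm wide; open, the fingers measure 117 mm over their backs; the gripper's body (75 mm by 190 mm) begins 51 mm behind the grasp point.
Start: joints at [1.603, 0.385, 0.008, 0, -1.194, -0.259], TCP at [0.141, 0.609, 0.223] pointing down, gripper open.
Joint ranges: [-3.14, 3.14], [-1.21, 2.06], [-1.07, 1.41], [-3.16, 2.05], [-2.99, -0.16], [-3.1, 3.1]. Speed limits (rad/s): [2.79, 2.79, 3.14, 3.14, 3.14, 3.14].

### API

Orientations are given as a unit quaternion [x, y, z, w].
In Python, from bench import ctrl, camera gives the robot as it stands.
- The arm moves only by the tool carry_out, never from a script. Its argument "commands" is a list of rows, each an object with "slide": the shift along the tool's x, y, z in units of 40 mm (1.0 is 40 mm), a list of three; "turn": the turn about the tool's z in units of 5 degrees (1.0 is 5 degrees). In form: [{"slide": [dx, dy, dz], "turn": turn}, ...]. A call has 1 to 5 rows; each row is the pose to reach, as a shift and turn from the pose commanded when the call began, along the tool's axes at that moment; what a row does not reach only later rows make up. A row lasts 1/8 s, in which the tool goes at most 62.5 mm and 10.7 degrees, less where a joint would pass 70% of its speed; a pose out of reach is approached as far as the arm can. A call with a gripper value outside its range is refused whole. "claw" is the finger opening in mm, from 0 to 87, set as the call begins (left out, the last holds). The fingers move at their own pace and stop on an object; "force" is the grip in N (left out, the last holds). Time passes only in rows, so rows that repeat a pose let the fingers close. It gives the time, the measured TCP pose, the force, the opening and the grip force at its end, in the units of the state.
- ctrl.sense(): the state, without advancing time (a new reading comes with each control period).
- camera(name): name is "scene" or "top" or "wrist"; returns a dict with "pixels" (420x560x3 uint8, red, green, blue), "fx", "fy", "cx", "cy" (pixels), "dist_coeffs" ([k1, k2, p1, p2, k3] as OpenCV has them; the pictures are not rectified), "R" (3x3) and "t" (3): a world point X has camera coordinates R X + t. Camera axes: x right, y down, z forward; pixel columns grow to the right and rows downward; lengths in m; the calibration is good to about 2 mm. A picture is of the moment at which its call begins. There is no depth.
- ctrl.sign_off(): hands the job in; it is judged then, once.
The state is a dict: "clock": time; "q": joint angles; "joint_velocities": joint speeds; "joint_efforts": joint torques, N m; "tool_pos": TCP position; "tool_rot": TCP orientation; "contact_force": force on the tool from outside, world axes, zero at the start; "moment": the same for the moment, N m; "finger_gap": finger opening in m; "grasp_force": force on a finger pad.
Only numpy, scipy, OpenCV 4.12 (cv2) and the standard library are available. Lean on these libraries where they do the work, as an engineer would, in place of code of your own. Each camera call takes 0.05 s, during which the arm holds its last target. There are 200 camera calls.

### The job

Two turning trays stand among the china; in one of them the decorated tile lies face down, showing its bare terracotta back. Without touching that tile, take its tray's brass bar and swing the hinged leaf up and over past upright so that the tile tumbles onto the grey landing, blue-and-white side up, then lower the leaf flat again and let go. Leave the other tile, which already shows its picture, as it lies.

Things in the scene. Friction and masses are not known exactly. Their poses are not given: they have to be found in the camera images.
- tray: Dark-wood tray with the face-down tile, fixed. Origin on the table below its hinge; z up, x away from the robot within 15 deg. Hinge along y, 40 mm up. +x side: grey landing 105 x 104 mm, 40 mm up, 10 mm rim on 3 sides. -x side: hinged leaf, a shallow tray to x=-116 mm, 108 mm wide, flat: edges 40, inner floor 28 mm up, walled at the hinge too. Brass bar on its end: x=-152 mm, see joint.
- leaf (a joint): That leaf's hinge, rad: 0 flat (start), 1.57 upright, 2.0 stop, over the landing. Round bar 12 mm thick, along y, 40 mm up when flat, 74 mm free between its arms, 30 mm gap to the leaf; it circles the hinge at 152 mm, up and over to +x, and can turn between the fingers. Leaf 0.3 kg, lightly damped: let go, it falls either way. Past upright, by about 1.8, the tile topples onto the landing.
- tile: The tile to turn, 75 x 75 x 8 mm, 0.1 kg, loose in the leaf of tray, within about 10 mm of its middle. Origin at its centre. Its z axis points out of its bare terracotta back: up at the start, down once it shows its blue-and-white flower picture.
- other_tile: The same kind of tile, but already picture up, loose in the leaf of the other, identical tray 0.2 to 0.4 m to the side; leave it. Origin at its centre, z out of its picture.
Not all that is in view belongs to the job. What is shaped like the tile but black or red is not meant.

How it is judged:
By the outcome, as a careful person would: the job done as asked, in the order asked, and still so for the second after the job is handed in, with the robot touching nothing.
It also fails if it takes over 51 s, if anything falls off the work surface, if the arm or the gripper's body presses on something with over 40 N, if the wrist force passes 120 N, or if a joint passes its speed limit or range.

## Working session

There is one attempt and no reset: what is moved stays moved. The work goes in short steps, Python scripts to look and compute and a tool call to move; the robot and the scene stay as the last step left them, time stands still between calls to the robot, and variables do not carry over. Pictures are saved under pics/ and viewed, at most 10 in all, crops included, and the job is handed in when it is done.

Besides the shell and the picture viewer there is one more tool, called after "Emit:" in YAML: its name, and indented under it one key for each argument. carry_out: Moves the arm, as the interface text tells. Its arguments: {"type":"object","properties":{"commands":{"type":"array","items":{"type":"object","properties":{"slide":{"type":"array","items":{"type":"number"}},"turn":{"type":"number"}}}},"claw":{"type":"number"},"force":{"type":"number"}},"required":["commands"]}

```bash
ls; mkdir -p pics
python3 - <<'E'
from bench import ctrl,camera
import cv2
s=ctrl.sense();print(s,ctrl.hold_point_z)
for n in("top","scene"):
    c=camera(n);cv2.imwrite(f"pics/{n}0.png",c["pixels"][:,:,::-1]);print(n,c["R"],c["t"],c["fx"],c["dist_coeffs"])
E
```

```text
pics
{'clock': 0.0, 'q': array([ 1.60258284e+00,  3.85561719e-01,  6.62669269e-03, -5.10572468e-04,
       -1.19401012e+00, -2.58566605e-01]), 'joint_velocities': array([ 9.02186405e-05,  1.84028173e-04, -4.32053889e-05, -1.73741732e-03,
       -5.36858979e-04,  6.79664299e-04]), 'joint_efforts': array([ 1.88375279e-04, -3.90665781e+01,  1.87400866e+01,  4.21971425e+00,
        1.09575258e-02, -1.93143769e-04]), 'tool_pos': array([0.14038959, 0.60840493, 0.22145512]), 'tool_rot': array([ 9.93566971e-01, -1.13240728e-01, -7.93494342e-05,  1.09743394e-03]), 'contact_force': array([ 1.04465345,  0.24011162, -0.63898445]), 'moment': array([0.01736439, 0.03400484, 0.03775752]), 'grasp_force': 0.0, 'finger_gap': 0.08700400909965116} 0.0187
top [[ 0.02744224 -0.99949222  0.0161931 ]
 [-0.99827032 -0.02824407 -0.05156203]
 [ 0.0519932  -0.01475011 -0.9985385 ]] [-0.08072145  0.54622718  0.78070382] 378.96237835731137 [-0.05215668  0.          0.          0.          0.        ]
scene [[-0.62208694  0.78288631 -0.0098421 ]
 [ 0.63895766  0.50037519 -0.58425832]
 [-0.45248309 -0.36974815 -0.81150807]] [ 0.39472893 -0.28201777  1.1798052 ] 497.84804494574314 [-0.10368889  0.          0.          0.          0.        ]
```

View pics/top0.png

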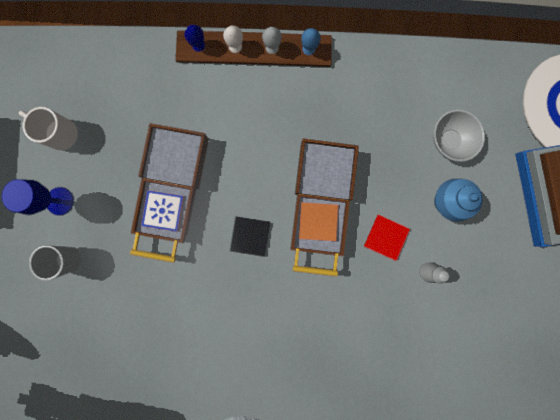

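View pics/scene0.png

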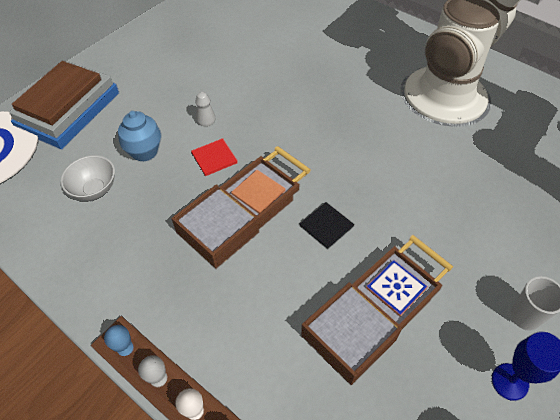

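Candidates for the tile (top view): orange (319,222), black (251,236), red (388,237) and the picture tile (163,210). Orange fits: it is bare terracotta and lies in a leaf with a brass bar at (316,270). I'll measure it and confirm it in a crop.

```bash
cat > h.py <<'E'
from bench import ctrl,camera
import cv2,numpy as np
def K(c): return np.array([[c["fx"],0,c["cx"]],[0,c["fy"],c["cy"]],[0,0,1.]])
def ray(c,px,z):
    u=cv2.undistortPoints(np.array(px,float).reshape(-1,1,2),K(c),np.array(c["dist_coeffs"])).reshape(-1,2)
    R=np.array(c["R"]);d=np.c_[u,np.ones(len(u))]@R;o=-R.T@np.array(c["t"])
    return o+d*((z-o[2])/d[:,2])[:,None]
def blob(c,lo,hi,near=None):
    h=cv2.cvtColor(c["pixels"],cv2.COLOR_RGB2HSV);m=cv2.inRange(h,lo,hi)
    cs,_=cv2.findContours(m,cv2.RETR_EXTERNAL,cv2.CHAIN_APPROX_NONE)
    return [k for k in sorted(cs,key=cv2.contourArea,reverse=True) if cv2.contourArea(k)>25]
E
python3 - <<'E'
from h import *
for n in("top","scene"):
    c=camera(n)
    for nm,lo,hi,z in(("brass",(17,120,90),(32,255,255),.04),("terra",(5,120,100),(15,220,255),.036),("land",(100,12,90),(125,60,200),.04)):
        for k in blob(c,lo,hi)[:5]:
            r=cv2.minAreaRect(k);b=cv2.boxPoints(r)
            print(n,nm,np.round(r[0]),np.round(r[1]),np.round(ray(c,b,z)[:,:2],4).tolist(),np.round(ray(c,[r[0]],z)[0,:2],4))
    if n=="top":
        cv2.imwrite("pics/crop.png",cv2.resize(c["pixels"][120:290,240:420,::-1],None,fx=3.3,fy=3.3,interpolation=2))
E
```

```text
top brass [316. 262.] [45. 23.] [[0.4222, -0.0961], [0.4682, -0.1007], [0.4593, -0.191], [0.4132, -0.1862]] [ 0.4407 -0.1434]
top brass [154. 247.] [44. 23.] [[0.4466, 0.233], [0.4915, 0.2259], [0.4767, 0.1374], [0.4319, 0.1447]] [0.4617 0.1851]
top terra [318. 221.] [37. 36.] [[0.4876, -0.1068], [0.5616, -0.1099], [0.5587, -0.1859], [0.4846, -0.1825]] [ 0.523  -0.1462]
top land [327. 171.] [47. 51.] [[0.5794, -0.1094], [0.6833, -0.1194], [0.6748, -0.2167], [0.5706, -0.2059]] [ 0.6268 -0.1627]
top land [172. 157.] [47. 50.] [[0.6032, 0.2102], [0.7066, 0.1962], [0.6911, 0.1007], [0.5881, 0.1154]] [0.647  0.1555]
top land [321. 225.] [42. 50.] [[0.4699, -0.1039], [0.5709, -0.114], [0.5628, -0.1991], [0.4616, -0.1884]] [ 0.5162 -0.1513]
top land [169. 190.] [42. 16.] [[0.5802, 0.2058], [0.6102, 0.1936], [0.5761, 0.1132], [0.5463, 0.1255]] [0.5781 0.1594]
top land [161. 232.] [15. 40.] [[0.5029, 0.2143], [0.5116, 0.1322], [0.4818, 0.1288], [0.4731, 0.2107]] [0.4924 0.1714]
scene brass [425. 258.] [53. 22.] [[0.4806, 0.1399], [0.4325, 0.1411], [0.4482, 0.2334], [0.494, 0.23]] [0.4643 0.18
[... 693 characters left out ...]
 -0.1502], [0.8699, -0.155], [0.8707, 0.106], [0.9143, 0.1047]] [ 0.8928 -0.016 ]
scene land [216. 218.] [45. 59.] [[0.673, -0.2144], [0.554, -0.2073], [0.5831, -0.1087], [0.6948, -0.1202]] [ 0.6279 -0.1614]
scene land [259. 178.] [27. 64.] [[0.5194, -0.2345], [0.4355, -0.1365], [0.4886, -0.0928], [0.5691, -0.1868]] [ 0.5037 -0.1622]
scene land [384. 308.] [42.  5.] [[0.5889, 0.1448], [0.5789, 0.1453], [0.5878, 0.2134], [0.5975, 0.2126]] [0.5884 0.1795]
scene land [343. 333.] [59. 37.] [[0.6906, 0.0996], [0.6257, 0.1062], [0.6448, 0.2012], [0.7062, 0.1921]] [0.6675 0.1507]
scene land [368. 311.] [58. 13.] [[0.6143, 0.113], [0.5907, 0.1145], [0.6065, 0.2092], [0.6288, 0.2068]] [0.6103 0.1619]
```

View pics/crop.png

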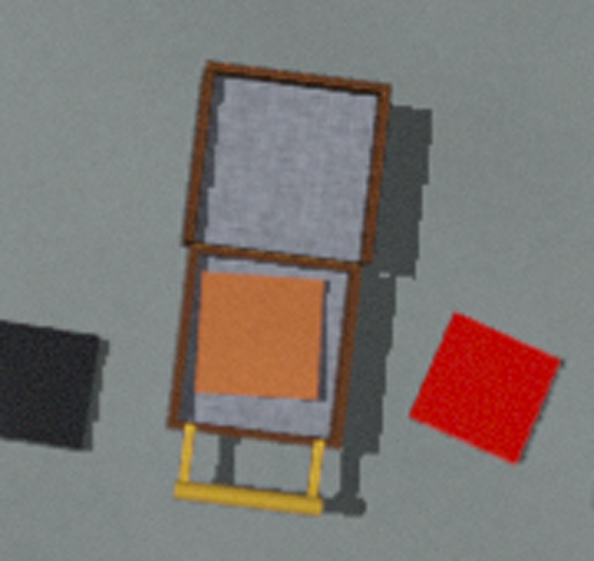

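The crop confirms it: the terracotta tile lies in the leaf, and its brass bar runs from (180,492) to (320,508) in the crop. The black and red decoys lie loose on the table. Next I work out the approach moves.

```bash
cat >> h.py <<'E'
def rows(p,targets):
    """p=(x,y,z,psi deg) commanded; targets same -> slide/turn rows relative to p"""
    a=np.radians(p[3]);A=np.array([[np.cos(a),np.sin(a),0],[np.sin(a),-np.cos(a),0],[0,0,-1]])
    for t in targets:
        print(np.round(A@(np.array(t[:3])-p[:3])/.04,2).tolist(),round(-(t[3]-p[3])/5,2))
E
python3 - <<'E'
from h import *
P=[(.141,.609,.223,-13),(.33,.38,.24,-54),(.41,.12,.24,-90),(.4237,-.1417,.20,-95.6)]
for a,b in zip(P,P[1:]): rows(np.array(a),[b])
E
```

```text
[5.89, 4.52, -0.42] 8.2
[6.43, 2.2, 0.0] 7.2
[6.54, -0.34, 1.0] 1.12
```

Emit:
carry_out:
  commands:
    - {"slide":[1.18,0.9,-0.42],"turn":1.64}
    - {"slide":[2.36,1.81,-0.42],"turn":3.28}
    - {"slide":[3.53,2.71,-0.42],"turn":4.92}
    - {"slide":[4.71,3.62,-0.42],"turn":6.56}
    - {"slide":[5.89,4.52,-0.42],"turn":8.2}

```text
clock: 0.82
tool_pos: [0.3303, 0.3782, 0.2395]
tool_rot: [0.89, -0.456, 0.0, -0.0]
contact_force: [0.8, -0.0, 0.1]
finger_gap: 0.0868
grasp_force: 0.0
```

Emit:
carry_out:
  commands:
    - {"slide":[1.29,0.44,0],"turn":1.44}
    - {"slide":[2.57,0.88,0],"turn":2.88}
    - {"slide":[3.86,1.32,0],"turn":4.32}
    - {"slide":[5.14,1.76,0],"turn":5.76}
    - {"slide":[6.43,2.2,0],"turn":7.2}

```text
clock: 1.45
tool_pos: [0.4095, 0.1183, 0.2395]
tool_rot: [-0.706, 0.708, -0.0, 0.0]
contact_force: [0.7, 1.2, 0.8]
finger_gap: 0.0866
grasp_force: 0.0
```

Emit:
carry_out:
  commands:
    - {"slide":[1.4,-0.07,0],"turn":0.3}
    - {"slide":[2.8,-0.14,0],"turn":0.6}
    - {"slide":[4.2,-0.2,0],"turn":0.9}
    - {"slide":[5.5,-0.28,0.5],"turn":1.12}
    - {"slide":[6.54,-0.34,1.0],"turn":1.12}

```text
clock: 2.08
tool_pos: [0.4229, -0.1435, 0.1992]
tool_rot: [-0.671, 0.741, -0.0, 0.001]
contact_force: [1.3, 0.2, 0.0]
finger_gap: 0.0872
grasp_force: 0.0
```

Emit:
carry_out:
  commands:
    - {"slide":[0,0,0],"turn":0}
    - {"slide":[0,0,0],"turn":0}
  claw: 26
  force: 20

```text
clock: 2.33
tool_pos: [0.4232, -0.1415, 0.1996]
tool_rot: [-0.672, 0.741, -0.0, 0.0]
contact_force: [-0.4, -0.4, -0.0]
finger_gap: 0.074
grasp_force: 0.0
```

Run:
```python
from h import *
c=camera("wrist");cv2.imwrite("pics/w1.png",c["pixels"][:,:,::-1])
for k in blob(c,(17,120,90),(32,255,255))[:3]:
    b=cv2.boxPoints(cv2.minAreaRect(k));print(b.tolist(),np.round(ray(c,b,.04)[:,:2],4).tolist())
s=ctrl.sense();print(s["tool_pos"],s["finger_gap"])
```

```text
[[233.00003051757812, 384.0], [233.14047241210938, 361.247802734375], [559.1341552734375, 363.2601318359375], [558.9937744140625, 386.0123291015625]] [[0.5077, 0.079], [0.5031, 0.0481], [0.1456, 0.0835], [0.1421, 0.1149]]
[[243.0, 143.0], [292.0, 143.0], [292.0, 235.0], [243.0, 235.0]] [[0.4593, -0.1897], [0.415, -0.1854], [0.4235, -0.0958], [0.4717, -0.1005]]
[[107.48025512695312, 346.7976989746094], [114.31668090820312, 286.9790344238281], [139.16357421875, 289.8186950683594], [132.3271484375, 349.6373596191406]] [[0.6366, 0.0149], [0.6115, -0.0565], [0.587, -0.0507], [0.6107, 0.0214]]
[ 0.42343725 -0.1410655   0.19986285] 0.07048308335022374
```

View pics/w1.png

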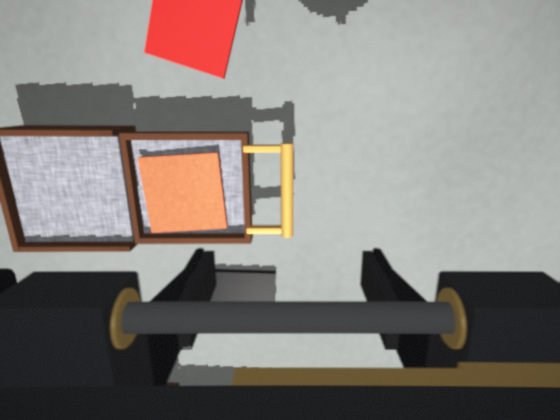

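The wrist view shows the bar at (287,190), parallel to the fingers' line and matching the top view to 1 mm. I'm going down with the fingers 26 mm apart.

Emit:
carry_out:
  commands:
    - {"slide":[-0.01,-0.02,0.3],"turn":0}
    - {"slide":[-0.01,-0.02,0.8],"turn":0}
    - {"slide":[-0.01,-0.02,1.3],"turn":0}
    - {"slide":[-0.01,-0.02,1.8],"turn":0}
    - {"slide":[-0.01,-0.02,2.0],"turn":0}
  claw: 26

```text
clock: 3.0
tool_pos: [0.4232, -0.1404, 0.1182]
tool_rot: [-0.672, 0.74, 0.001, -0.001]
contact_force: [-0.2, -0.4, -0.5]
finger_gap: 0.0278
grasp_force: 0.0
```

Emit:
carry_out:
  commands:
    - {"slide":[0,0,0],"turn":0}
    - {"slide":[0,0,0.2],"turn":0}
    - {"slide":[0,0,0.4],"turn":0}
    - {"slide":[0,0,0.5],"turn":0}
    - {"slide":[0,0,0.5],"turn":0}

```text
clock: 3.62
tool_pos: [0.4237, -0.1413, 0.099]
tool_rot: [-0.672, 0.741, 0.0, -0.0]
contact_force: [-0.6, 0.5, 1.3]
finger_gap: 0.0263
grasp_force: 0.0
```

Emit:
carry_out:
  commands:
    - {"slide":[0,0,0.45],"turn":0}
    - {"slide":[0,0,0.9],"turn":0}
    - {"slide":[0,0,1.3],"turn":0}
    - {"slide":[0,0,1.65],"turn":0}
    - {"slide":[0,0,1.85],"turn":0}

```text
clock: 4.25
tool_pos: [0.4239, -0.1413, 0.0249]
tool_rot: [-0.672, 0.741, 0.0, -0.0]
contact_force: [-0.7, -0.7, -0.1]
finger_gap: 0.0259
grasp_force: 0.0
```

Emit:
carry_out:
  commands:
    - {"slide":[0,0,0],"turn":0}
    - {"slide":[0,0,0],"turn":0}
    - {"slide":[0,0,0],"turn":0}
    - {"slide":[0,0,0],"turn":0}
  claw: 5
  force: 25

```text
clock: 4.75
tool_pos: [0.4245, -0.1413, 0.0258]
tool_rot: [-0.672, 0.741, -0.001, 0.001]
contact_force: [0.4, -0.5, 1.0]
finger_gap: 0.011
grasp_force: 25.0
```

Run:
```python
import numpy as np
th=np.r_[0,.03,np.arange(.09,1.96,.06)];th=np.r_[th,1.96][:37]
f=lambda t:np.array([-3.8*(1-np.cos(t)),-3.8*np.sin(t)])
for i in range(0,len(th)-1,5):
    print(round(th[i],2),[np.round(np.round(f(t),2)-np.round(f(th[i]),2),2).tolist() for t in th[i+1:i+6]])
```

```text
0.0 [[0.0, -0.11], [-0.02, -0.34], [-0.04, -0.57], [-0.08, -0.79], [-0.14, -1.01]]
0.27 [[-0.07, -0.22], [-0.15, -0.43], [-0.24, -0.64], [-0.34, -0.85], [-0.46, -1.04]]
0.57 [[-0.13, -0.19], [-0.27, -0.37], [-0.42, -0.54], [-0.58, -0.7], [-0.75, -0.85]]
0.87 [[-0.18, -0.15], [-0.36, -0.28], [-0.56, -0.4], [-0.76, -0.5], [-0.97, -0.6]]
1.17 [[-0.21, -0.08], [-0.43, -0.15], [-0.65, -0.21], [-0.87, -0.25], [-1.1, -0.28]]
1.47 [[-0.23, -0.02], [-0.45, -0.02], [-0.68, -0.01], [-0.91, 0.02], [-1.13, 0.06]]
1.77 [[-0.22, 0.05], [-0.44, 0.11], [-0.66, 0.19], [-0.69, 0.2]]
```

Emit:
carry_out:
  commands:
    - {"slide":[0,0,-0.11],"turn":0}
    - {"slide":[0,-0.02,-0.34],"turn":0}
    - {"slide":[0,-0.04,-0.57],"turn":0}
    - {"slide":[0,-0.08,-0.79],"turn":0}
    - {"slide":[0,-0.14,-1.01],"turn":0}

```text
clock: 5.38
tool_pos: [0.4295, -0.1418, 0.0664]
tool_rot: [-0.672, 0.741, -0.0, 0.0]
contact_force: [2.9, 0.2, -4.0]
finger_gap: 0.011
grasp_force: 25.0
```

Emit:
carry_out:
  commands:
    - {"slide":[0,-0.07,-0.22],"turn":0}
    - {"slide":[0,-0.15,-0.43],"turn":0}
    - {"slide":[0,-0.24,-0.64],"turn":0}
    - {"slide":[0,-0.34,-0.85],"turn":0}
    - {"slide":[0,-0.46,-1.04],"turn":0}

```text
clock: 6.0
tool_pos: [0.4462, -0.1434, 0.1074]
tool_rot: [-0.672, 0.741, 0.002, -0.001]
contact_force: [-3.2, 2.1, -1.9]
finger_gap: 0.0111
grasp_force: 25.0
```

Forces are small and the bar is following its arc.

Emit:
carry_out:
  commands:
    - {"slide":[0,-0.13,-0.19],"turn":0}
    - {"slide":[0,-0.27,-0.37],"turn":0}
    - {"slide":[0,-0.42,-0.54],"turn":0}
    - {"slide":[0,-0.58,-0.7],"turn":0}
    - {"slide":[0,-0.75,-0.85],"turn":0}

```text
clock: 6.62
tool_pos: [0.4727, -0.1461, 0.1415]
tool_rot: [-0.671, 0.741, 0.004, -0.004]
contact_force: [-12.9, 5.9, 9.4]
finger_gap: 0.0113
grasp_force: 25.0
```

Emit:
carry_out:
  commands:
    - {"slide":[0,-0.18,-0.15],"turn":0}
    - {"slide":[0,-0.36,-0.28],"turn":0}
    - {"slide":[0,-0.56,-0.4],"turn":0}
    - {"slide":[0,-0.76,-0.5],"turn":0}
    - {"slide":[0,-0.97,-0.6],"turn":0}

```text
clock: 7.25
tool_pos: [0.5158, -0.1505, 0.168]
tool_rot: [-0.672, 0.74, 0.0, -0.001]
contact_force: [-5.5, 2.6, 6.3]
finger_gap: 0.0111
grasp_force: 25.0
```

Emit:
carry_out:
  commands:
    - {"slide":[0,-0.21,-0.08],"turn":0}
    - {"slide":[0,-0.43,-0.15],"turn":0}
    - {"slide":[0,-0.65,-0.21],"turn":0}
    - {"slide":[0,-0.87,-0.25],"turn":0}
    - {"slide":[0,-1.1,-0.28],"turn":0}

```text
clock: 7.88
tool_pos: [0.5612, -0.1549, 0.178]
tool_rot: [-0.672, 0.741, -0.001, 0.001]
contact_force: [-2.4, 1.5, 5.0]
finger_gap: 0.0109
grasp_force: 25.0
```

Emit:
carry_out:
  commands:
    - {"slide":[0,-0.22,-0.02],"turn":0}
    - {"slide":[0,-0.45,-0.02],"turn":0}
    - {"slide":[0,-0.68,-0.01],"turn":0}
    - {"slide":[0,-0.91,0.02],"turn":0}
    - {"slide":[0,-1.13,0.06],"turn":0}

```text
clock: 8.5
tool_pos: [0.6059, -0.1591, 0.1739]
tool_rot: [-0.672, 0.741, -0.0, 0.0]
contact_force: [-1.4, 0.1, 2.5]
finger_gap: 0.0112
grasp_force: 25.0
```

Emit:
carry_out:
  commands:
    - {"slide":[0,-0.15,0.04],"turn":0}
    - {"slide":[0,-0.3,0.07],"turn":0}
    - {"slide":[0,-0.44,0.11],"turn":0}
    - {"slide":[0,-0.6,0.17],"turn":0}
    - {"slide":[0,-0.66,0.19],"turn":0}

```text
clock: 9.12
tool_pos: [0.631, -0.1616, 0.1656]
tool_rot: [-0.672, 0.741, 0.001, -0.001]
contact_force: [-1.5, 0.0, 1.1]
finger_gap: 0.011
grasp_force: 25.0
```

Emit:
carry_out:
  commands:
    - {"slide":[0,0,0],"turn":0}
    - {"slide":[0,0,0],"turn":0}
    - {"slide":[0,0,0],"turn":0}

```text
clock: 9.5
tool_pos: [0.6305, -0.1615, 0.1659]
tool_rot: [-0.672, 0.741, 0.001, -0.001]
contact_force: [-2.0, -0.5, -3.4]
finger_gap: 0.0109
grasp_force: 25.0
```

Run:
```python
from h import *
c=camera("scene");cv2.imwrite("pics/s1.png",c["pixels"][:,:,::-1])
```

```text
(no output)
```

View pics/s1.png

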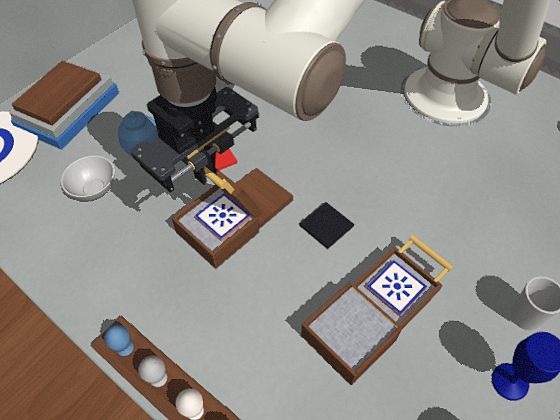

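The tile lies picture-up on the landing at (222,215). I'm lowering the leaf back along the same arc.

Emit:
carry_out:
  commands:
    - {"slide":[0,0.1,-0.04],"turn":0}
    - {"slide":[0,0.22,-0.08],"turn":0}
    - {"slide":[0,0.36,-0.12],"turn":0}
    - {"slide":[0,0.51,-0.15],"turn":0}
    - {"slide":[0,0.66,-0.19],"turn":0}

```text
clock: 10.18
tool_pos: [0.6046, -0.159, 0.1741]
tool_rot: [-0.672, 0.741, -0.0, 0.0]
contact_force: [-0.1, -1.8, -6.6]
finger_gap: 0.0114
grasp_force: 25.0
```

Emit:
carry_out:
  commands:
    - {"slide":[0,0.22,-0.04],"turn":0}
    - {"slide":[0,0.45,-0.07],"turn":0}
    - {"slide":[0,0.68,-0.08],"turn":0}
    - {"slide":[0,0.91,-0.08],"turn":0}
    - {"slide":[0,1.13,-0.06],"turn":0}

```text
clock: 10.8
tool_pos: [0.5604, -0.1547, 0.1777]
tool_rot: [-0.672, 0.741, -0.001, 0.001]
contact_force: [1.1, -2.9, -3.0]
finger_gap: 0.0114
grasp_force: 25.0
```

Emit:
carry_out:
  commands:
    - {"slide":[0,0.23,0.03],"turn":0}
    - {"slide":[0,0.45,0.07],"turn":0}
    - {"slide":[0,0.67,0.13],"turn":0}
    - {"slide":[0,0.89,0.2],"turn":0}
    - {"slide":[0,1.1,0.28],"turn":0}

```text
clock: 11.42
tool_pos: [0.5155, -0.1502, 0.1651]
tool_rot: [-0.672, 0.741, 0.0, -0.0]
contact_force: [0.6, -1.5, 0.4]
finger_gap: 0.011
grasp_force: 25.0
```

Emit:
carry_out:
  commands:
    - {"slide":[0,0.21,0.1],"turn":0}
    - {"slide":[0,0.41,0.2],"turn":0}
    - {"slide":[0,0.61,0.32],"turn":0}
    - {"slide":[0,0.79,0.45],"turn":0}
    - {"slide":[0,0.97,0.6],"turn":0}

```text
clock: 12.05
tool_pos: [0.4771, -0.1462, 0.1409]
tool_rot: [-0.672, 0.741, 0.0, 0.0]
contact_force: [0.9, 0.5, -1.1]
finger_gap: 0.0114
grasp_force: 25.0
```

Emit:
carry_out:
  commands:
    - {"slide":[0,0.17,0.15],"turn":0}
    - {"slide":[0,0.33,0.31],"turn":0}
    - {"slide":[0,0.48,0.48],"turn":0}
    - {"slide":[0,0.62,0.66],"turn":0}
    - {"slide":[0,0.75,0.85],"turn":0}

```text
clock: 12.68
tool_pos: [0.4476, -0.1434, 0.1069]
tool_rot: [-0.672, 0.741, -0.0, 0.0]
contact_force: [1.5, 3.0, -0.1]
finger_gap: 0.0106
grasp_force: 25.0
```

Emit:
carry_out:
  commands:
    - {"slide":[0,0.12,0.19],"turn":0}
    - {"slide":[0,0.22,0.4],"turn":0}
    - {"slide":[0,0.31,0.61],"turn":0}
    - {"slide":[0,0.39,0.82],"turn":0}
    - {"slide":[0,0.46,1.04],"turn":0}

```text
clock: 13.3
tool_pos: [0.4295, -0.1418, 0.0652]
tool_rot: [-0.672, 0.741, -0.0, 0.0]
contact_force: [0.9, 3.5, 0.4]
finger_gap: 0.0109
grasp_force: 25.0
```

Emit:
carry_out:
  commands:
    - {"slide":[0,0.06,0.22],"turn":0}
    - {"slide":[0,0.1,0.44],"turn":0}
    - {"slide":[0,0.12,0.67],"turn":0}
    - {"slide":[0,0.14,0.88],"turn":0}
    - {"slide":[0,0.14,1.0],"turn":0}

```text
clock: 13.92
tool_pos: [0.4244, -0.1415, 0.0267]
tool_rot: [-0.672, 0.74, -0.0, -0.001]
contact_force: [-5.0, 7.2, 32.7]
finger_gap: 0.0111
grasp_force: 25.0
```

The 32 N upward reaction means the leaf is seated flat. I'll open a little, then rise straight up.

Emit:
carry_out:
  commands:
    - {"slide":[0,0,0],"turn":0}
    - {"slide":[0,0,0],"turn":0}
    - {"slide":[0,0,0],"turn":0}
    - {"slide":[0,0,0],"turn":0}
  claw: 26

```text
clock: 14.42
tool_pos: [0.4234, -0.1414, 0.0255]
tool_rot: [-0.672, 0.741, 0.0, -0.0]
contact_force: [-0.3, 0.2, 0.2]
finger_gap: 0.0258
grasp_force: 0.0
```

Emit:
carry_out:
  commands:
    - {"slide":[0,0,-0.2],"turn":0}
    - {"slide":[0,0,-0.5],"turn":0}
    - {"slide":[0,0,-0.9],"turn":0}
    - {"slide":[0,0,-1.4],"turn":0}
    - {"slide":[0,0,-2.0],"turn":0}

```text
clock: 15.05
tool_pos: [0.4238, -0.1413, 0.1072]
tool_rot: [-0.672, 0.741, -0.0, 0.0]
contact_force: [0.3, -0.2, 0.7]
finger_gap: 0.0263
grasp_force: 0.0
```

Emit:
carry_out:
  commands:
    - {"slide":[0,0,-1.0],"turn":0}
    - {"slide":[0,0,-2.0],"turn":0}
    - {"slide":[0,0,-3.0],"turn":0}
    - {"slide":[0,0,-3.0],"turn":0}
    - {"slide":[0,0,-3.0],"turn":0}

```text
clock: 15.68
tool_pos: [0.4232, -0.1411, 0.2258]
tool_rot: [-0.672, 0.741, 0.0, 0.0]
contact_force: [-0.7, 0.2, 0.2]
finger_gap: 0.0259
grasp_force: 0.0
```

Run:
```python
from h import *
c=camera("scene");cv2.imwrite("pics/s2.png",c["pixels"][:,:,::-1])
c=camera("top")
for k in blob(c,(17,120,90),(32,255,255))[:3]:
    print(np.round(ray(c,cv2.boxPoints(cv2.minAreaRect(k)),.04)[:,:2],4).tolist())
print(ctrl.sense()["tool_pos"],ctrl.sense()["contact_force"])
```

```text
[[0.4466, 0.233], [0.4915, 0.2259], [0.4767, 0.137], [0.4319, 0.1443]]
[[0.4225, -0.0962], [0.4682, -0.1022], [0.4632, -0.1406], [0.4175, -0.1345]]
[ 0.42297546 -0.14115969  0.22486098] [-0.75763198 -0.16808283 -0.61388783]
```

View pics/s2.png

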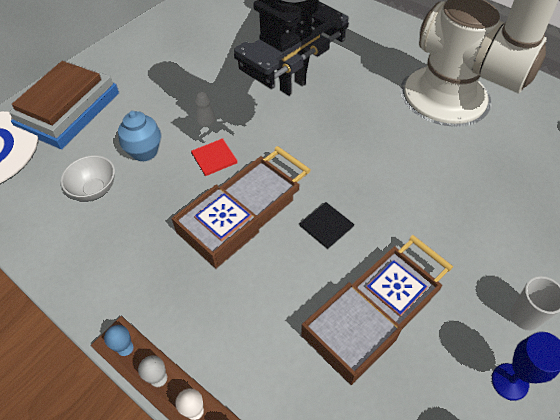

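The leaf is flat and its bar at (287,163) is free. The turned tile shows its picture at (222,215), the other tile at (397,286) hasn't moved, and the gripper is clear.

```bash
python3 -c "
from bench import ctrl
print(ctrl.sign_off())"
```

```text
the job is handed in; nothing more can be done
None
```

The tile now lies blue-and-white side up on the grey landing, its leaf is flat again with the bar released, the other tile was left as it lay, and the job was handed in at about 16 s.

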